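Shift the lathe gearbox through its H-gate

ROBOT

A 6-joint arm with a two-finger parallel gripper is mounted at the origin on the work surface; the furniture and walls round the work are solid. World frame = base frame: x ahead of the robot, y to its left, z up, the work surface at z = 0. Lengths are in m, angles in rad, forces in N, time in s.
With the tool pointing down it reaches from about 0.35 to 0.875 m from the base axis. Payload 4.2 kg.
Tool frame: the origin (TCP) lies midway between the tips of the shut fingers; the grasp point (between the pads) lies 19 mm behind it; z points along the fingers, y is the line along which they close (so a half turn about z gives the same grasp; the last joint's range is limited). The gripper opens to 87 mm and grips with 3 to 60 N. Pads are 19 mm wide; open, the fingers measure 117 mm over their backs; the gripper's body (75 mm by 190 mm) begins 51 mm behind the grasp point.
Start: joints at [-1.084, 0.385, 0.008, 0, -1.194, -0.259], TCP at [0.141, -0.609, 0.223] pointing down, gripper open.
Joint ranges: [-3.14, 3.14], [-1.21, 2.06], [-1.07, 1.41], [-3.16, 2.05], [-2.99, -0.16], [-3.1, 3.1]. Speed limits (rad/s): [2.79, 2.79, 3.14, 3.14, 3.14, 3.14].

INTERFACE

Orientations are given as a 3x3 rotation matrix whose columns are the frame's x, y, z axes.
In Python, from cell import read_state, viewer, bot gives the robot as it stands. The module is installed in compiled form; this text tells all that it offers.
- The arm moves only by the shell command python3 -m handwheel 'ROWS' [OPENING]. ROWS is JSON, a list of rows, each a list of 2 entries, a list of its own where there are three numbers: the shift along the world's x, y, z in units of 25 mm (1.0 is 25 mm), then the turn, a rotation vector about the world's x, y, z in units of 6 degrees (1.0 is 6 degrees). In form: [[[x, y, z], [wx, wy, wz]], ...]. A call has 1 to 12 rows; each row shifts and turns the commanded pose from where the row before left it; what a row does not reach is not made up. A row lasts 1/12 s, in which the tool goes at most 41.7 mm and 7.16 degrees, less where a joint would pass 70% of its speed; a pose out of reach is approached as far as the arm can. A call is refused whole if a number of a shift passes 1 or a number of a turn 1, either way. A call with a gripper value outside its range is refused whole. OPENING is the finger opening in mm, from 0 to 87, set as the call begins (- or left out, the last holds). The fingers move at their own pace and stop on an object; the grip force is fixed at half the most. Time passes only in rows, so rows that do not move let the fingers close. It gives the time, the measured TCP pose, the force, the opening and the grip force at its end, in the units of the state.
- read_state(): the state, without advancing time (a new reading comes with each control period).
- viewer.capture(name): name is "scene" or "top" or "wrist"; returns the picture (420x560x3 uint8, red, green, blue); there is no depth.
- viewer.get_calibration(name): a dict with "mtx" (3x3 intrinsics, pixels), "view" (4x4, takes a point from world to camera coordinates). Camera axes: x right, y down, z forward; pixel columns grow to the right and rows downward; lengths in m; the calibration is good to about 2 mm. A picture is of the moment at which its call begins: read the wrist's pose just before it. get_calibration takes no time and is no camera call; for the wrist camera it gives the pose at the moment of the call.
- bot.close_job(): hands the job in; it is judged then, once.
Trained networks look in the newest picture that a camera, given by its name, has taken for a name from the list of things; names that differ only in an ending like _2 or _b are one class to them, and where a whole thing is asked for, a point or a joint stands for the part that bears it (a point fixed in the world has none). Each returns a list of dicts, best first, with "conf" (0 to 1); they miss things now and then, are a little off and sometimes report something else, mostly with a low value. They report only what shows in the picture. A call takes as long as a camera call.
- viewer.spot_in(camera, query): "extent" ([left, top, right, bottom] as shares, 0 to 1, of the picture: columns of its width, rows of its height, round what is visible of it).
- viewer.spot_point(camera, query): "location" ([row, column] as shares, 0 to 1, of the picture: columns of its width, rows of its height: a listed point, or the origin of a listed thing).
The state is a dict: "time_s": time; "joint_pos": joint angles; "dq": joint speeds; "effort": joint torques, N m; "tool_pos": TCP position; "ee_rot": TCP orientation; "contact_force": force on the tool from outside, world axes, zero at the start; "moment": the same for the moment, N m; "width": finger opening in m; "finger_force": force on a finger pad.
Only numpy, scipy, OpenCV 4.12 (cv2) and the standard library are available. Lean on these libraries where they do the work, as an engineer would, in place of code of your own. Each camera call takes 0.05 s, during which the arm holds its last target. There are 200 camera calls.

TASK

Change the speed of the bench-lathe gearbox: push its lever out of the far left slot of the H-shaped gate, across the middle channel, and fully home into the right-hand slot that has the upright brass marker pin beside it. Only push the lever with the outside of the fingers, never take it between them, and leave the other things on the desk where they are; finish clear of everything, with the lever staying in the slot.

Things in the scene. Friction and masses are not known exactly. Their poses are not given: they have to be found in the camera images.
- gearbox: Grey gearbox on a 136 x 150 mm foot, fixed to the desk, turned by up to 0.45 rad about z. Origin: centre of its underside, on the desk; x axis to its far side, y to its left, z up. The lever pivots both ways about a point 25 mm above the origin. A pulley stands out 92 mm to the left (60 mm high), a shaft 91 mm to the right (52 mm high).
- gate_centre (a point): Centre of the H opening, in the top face (81 mm up) of the steel gate block, 100 (x) x 116 (y) mm; axes as the gearbox. Two lanes along x at y = +16 (left) and -16 mm (right), 14 mm wide, x = -27 to +27 mm, joined at x = 0 by a channel along y, 16 mm wide at its narrowest, between two round-nosed tongues. The lanes' far (+x) and near (-x) ends are the four slots.
- knob (a point): Mid of the lever's black knob, on its axis, 118 mm from the pivot (143 mm above the desk when upright); z along the lever. The lever is 140 mm from pivot to top: 8 mm stem, guided by the gate, then the knob, its last 45 mm, 26 mm thick at most. At tilts f = lever_fore, s = lever_side a point L from the pivot is at gearbox x = L sin f, y = -L sin s cos f, z = 25 mm + L cos s cos f.
- lever_fore (a joint): Tilt of the lever away from the robot along the gearbox x axis, rad: 0 in the middle channel, about +0.45 at the end of a far slot, about -0.45 at the end of a near slot. Friction only (about 2 N at the knob), no spring: it stays where it is left.
- lever_side (a joint): Tilt of the lever to the gearbox's right (-y), rad: about -0.3 in the left lane, 0 half-way along the middle channel, about +0.3 in the right lane, with some 0.06 play. Friction only (about 2 N at the knob), it stays where it is left.
- marker_pin: Upright round brass marker pin, 12 mm thick (foot 16 mm), 18.5 mm tall, fixed on the gate block beside one of the two right-hand slots, at gearbox y = -45 mm and x = +18 mm (far slot) or -18 mm (near slot). Origin: centre of its underside.
- blank_plug: Flat brass plug, 16 mm across, 3 mm high, fixed beside the other right-hand slot. Origin: centre of its underside.
- loupe: Black eye loupe, 34 mm wide, 28 mm high, loose on the desk left of the gearbox; leave it. Origin: centre of its underside.
- driver: Small watch screwdriver, 92 mm long, lying loose; leave it. Origin: centre of its underside.
- dome: Bell-shaped glass dust dome with a knob on top, 59 mm wide, 87 mm tall, standing loose to the left; leave it. Origin: centre of its underside.
- pins: Card pack of spring pins, 26 x 46 x 7 mm, lying loose to the right of the gearbox; leave it. Origin: centre of its underside.

How it is judged:
By the outcome, as a careful person would: the job done as asked, in the order asked, and still so for the second after the job is handed in, with the robot touching nothing.
It also fails if it takes over 61 s, if anything falls off the work surface, if the arm or the gripper's body presses on something with over 40 N, if the wrist force passes 120 N, or if a joint passes its speed limit or range.

## Working session

There is one attempt and no reset: what is moved stays moved. The work goes in short steps, Python scripts to look and compute and a shell command to move; the robot and the scene stay as the last step left them, time stands still between calls to the robot, and variables do not carry over. Pictures are saved under pics/ and viewed, at most 10 in all, crops included, and the job is handed in when it is done.

```bash
mkdir -p pics; cat > h.py <<'E'
import numpy as np, cv2
from cell import read_state, viewer, bot
def cap(n,f):
    im=viewer.capture(n); cv2.imwrite('pics/'+f,im[:,:,::-1]); return im
def cal(n):
    c=viewer.get_calibration(n); return np.array(c['mtx']),np.array(c['view'])
def ray(n,r,c):
    K,V=cal(n); R=V[:3,:3]; o=-R.T@V[:3,3]; d=R.T@np.linalg.inv(K)@[c*560,r*420,1]; return o,d
def atz(n,loc,z):
    o,d=ray(n,*loc); return o+d*(z-o[2])/d[2]
def proj(n,p):
    K,V=cal(n); q=K@(V[:3,:3]@np.array(p)+V[:3,3]); return q[:2]/q[2]
E
python3 - <<'E'
from h import *
for n in('scene','top'):
    cap(n,n+'0.png')
    o,d=ray(n,.5,.5); print(n,o.round(3),d.round(3))
    for q,z in(('gearbox',0),('gate_centre',.081),('knob',.138),('marker_pin',.081),('blank_plug',.081),('loupe',0),('driver',0),('dome',0),('pins',0)):
        r=viewer.spot_point(n,q)[:2]
        print(q,[(round(x['conf'],2),np.round([x['location'][1]*560,x['location'][0]*420]),atz(n,x['location'],z).round(3)) for x in r])
print(read_state())
E
```

```text
scene [-0.314 -0.558  0.548] [ 0.764  0.466 -0.446]
gearbox [(0.72, array([314., 252.]), array([ 0.485, -0.16 ,  0.   ]))]
gate_centre [(0.76, array([319., 219.]), array([ 0.492, -0.166,  0.081]))]
knob [(0.62, array([314., 187.]), array([ 0.522, -0.135,  0.138]))]
marker_pin [(0.41, array([341., 221.]), array([ 0.509, -0.208,  0.081]))]
blank_plug [(0.57, array([329., 228.]), array([ 0.47 , -0.2  ,  0.081]))]
loupe [(0.66, array([263., 241.]), array([ 0.468, -0.035,  0.   ]))]
driver [(0.63, array([279., 270.]), array([ 0.385, -0.13 ,  0.   ]))]
dome [(0.65, array([200., 228.]), array([0.444, 0.13 , 0.   ]))]
pins [(0.5, array([363., 273.]), array([ 0.464, -0.283,  0.   ]))]
top [ 0.32  -0.07   0.963] [ 0.146 -0.011 -0.989]
gearbox [(0.72, array([325., 198.]), array([ 0.488, -0.165,  0.   ]))]
gate_centre [(0.98, array([325., 189.]), array([ 0.488, -0.156,  0.081])), (0.28, array([387., 211.]), array([ 0.453, -0.265,  0.081]))]
knob [(0.9, array([314., 162.]), array([ 0.523, -0.133,  0.138]))]
marker_pin [(0.6, array([355., 190.]), array([ 0.489, -0.21 ,  0.081]))]
blank_plug [(0.45
[... 450 characters left out ...]
2e+00, -2.58581166e-01]), 'dq': array([-1.56453145e-03,  5.40233583e-04, -2.46729294e-04, -9.86346682e-07,
        1.65809957e-03,  1.61932360e-03]), 'effort': array([-4.31623948e-04, -3.90474701e+01,  1.87622076e+01,  4.22456190e+00,
        1.54164905e-02, -2.14456941e-05]), 'tool_pos': array([ 0.14116299, -0.60881972,  0.2225631 ]), 'ee_rot': array([[-9.74162109e-01, -2.25849917e-01,  8.58452710e-06],
       [-2.25849918e-01,  9.74162109e-01, -6.19411487e-06],
       [-6.96378070e-06, -7.97288674e-06, -1.00000000e+00]]), 'contact_force': array([-0.62161499, -0.22798587,  0.72562043]), 'moment': array([0.00040154, 0.00715615, 0.00887552]), 'finger_force': 0.0, 'width': 0.08705997786639154}
```

```bash
python3 -c "
import cv2,numpy as np
a=cv2.imread('pics/scene0.png');b=cv2.imread('pics/top0.png')
cv2.imwrite('pics/both.png',cv2.resize(np.vstack([a,b]),(400*2*420//600,600)) if 0 else cv2.resize(a,(800,600)))
cv2.imwrite('pics/topb.png',cv2.resize(b,(800,600)))"
```

```text
(no output)
```

View pics/both.png

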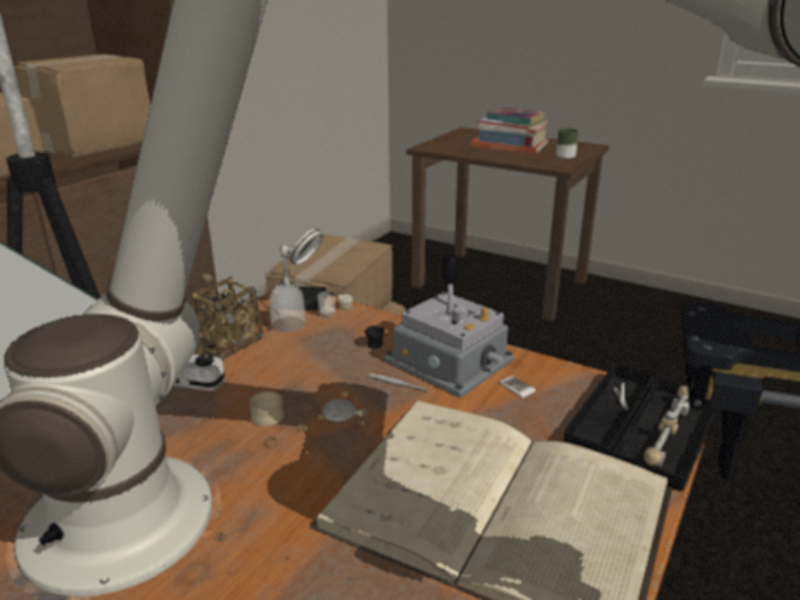

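View pics/topb.png

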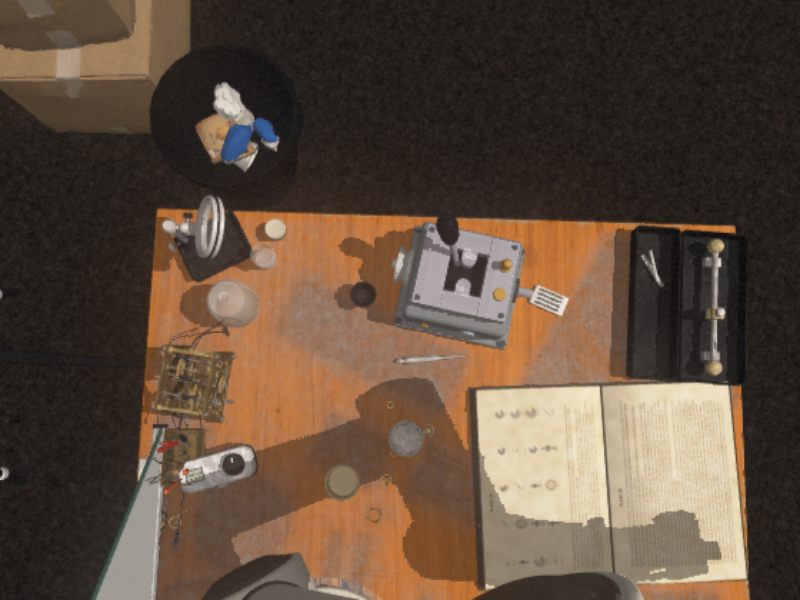

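The top picture shows the gearbox near px (465,275) of 800x600, yawed clockwise. The knob is at (447,228), over the far left slot. What looks like the tall brass pin is at (507,265), on the far side, and the flat plug is at (499,295), on the near side. I'll move above it for a close look with the wrist camera.

```bash
python3 -m handwheel '[[[0.6,1,0.3],[0,0,-0.27]],[[0.6,1,0.3],[0,0,-0.27]],[[0.6,1,0.3],[0,0,-0.27]],[[0.6,1,0.3],[0,0,-0.27]],[[0.6,1,0.3],[0,0,-0.27]],[[0.6,1,0.3],[0,0,-0.27]],[[0.6,1,0.3],[0,0,-0.27]],[[0.6,1,0.3],[0,0,-0.27]],[[0.6,1,0.3],[0,0,-0.27]],[[0.6,1,0.3],[0,0,-0.27]],[[0.6,1,0.3],[0,0,-0.27]],[[0.6,1,0.3],[0,0,-0.27]]]' 0
python3 -m handwheel '[[[0.6,1,0.2],[0,0,-0.27]],[[0.6,1,0.2],[0,0,-0.27]],[[0.6,1,0.2],[0,0,-0.27]],[[0.6,1,0.2],[0,0,-0.27]],[[0.6,1,0.2],[0,0,-0.27]],[[0.6,1,0.2],[0,0,-0.27]],[[0,0,0],[0,0,0]],[[0,0,0],[0,0,0]]]' 0
python3 - <<'E'
from h import *
n='wrist'
im=cap(n,'w1.png'); cv2.imwrite('pics/w1b.png',cv2.resize(im[:,:,::-1],(800,600),interpolation=cv2.INTER_CUBIC))
o,d=ray(n,.5,.5); print(o.round(3),d.round(3))
for q,z in(('gate_centre',.081),('knob',.13),('marker_pin',.081),('blank_plug',.081)):
    print(q,[(round(x['conf'],2),np.round([x['location'][1]*560,x['location'][0]*420]),atz(n,x['location'],z).round(4)) for x in viewer.spot_point(n,q)[:2]])
E
```

```text
time_s: 2.0
tool_pos: [0.3215, -0.3075, 0.3132]
ee_rot: [[-0.994, 0.113, 0.001], [0.113, 0.994, -0.0], [-0.001, -0.0, -1.0]]
contact_force: [-0.2, -0.5, 0.1]
width: 0.0152
finger_force: 0.0
time_s: 2.67
tool_pos: [0.4117, -0.1578, 0.3428]
ee_rot: [[-0.962, 0.275, 0.0], [0.275, 0.962, 0.0], [-0.0, 0.0, -1.0]]
contact_force: [0.4, -0.5, 0.6]
width: 0.0007
finger_force: 0.0
[ 0.339 -0.138  0.503] [ 0.284 -0.075 -0.956]
gate_centre [(0.94, array([291., 226.]), array([ 0.4905, -0.1641,  0.081 ]))]
knob []
marker_pin [(0.37, array([261., 237.]), array([ 0.4928, -0.208 ,  0.081 ]))]
blank_plug []
```

View pics/w1b.png

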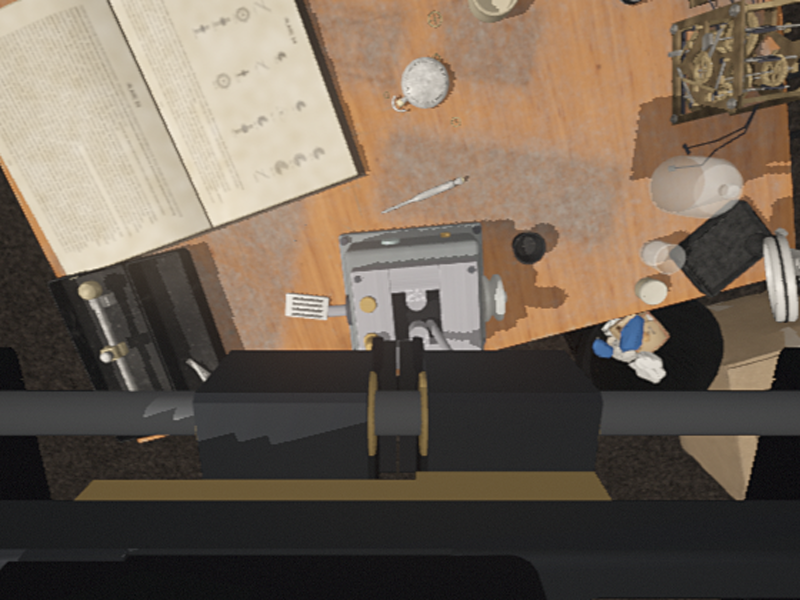

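The wrist view shows the plug at about px (368,304) and the second brass piece at (370,340), partly behind the fingers. The base edge shows about 6° of rotation against the tool. I'll back off a little for a clear view of the gate.

```bash
python3 -m handwheel '[[[-0.8,0,0.4],[0,0,0.5]],[[-0.8,0,0.4],[0,0,0.5]],[[-0.8,0,0.4],[0,0,0]],[[0,0,0],[0,0,0]],[[0,0,0],[0,0,0]]]' 0
python3 - <<'E'
from h import *
n='wrist'
im=cap(n,'w2.png'); 
for q,z in(('gate_centre',.081),('knob',.13),('marker_pin',.081),('blank_plug',.081)):
    print(q,[(round(x['conf'],2),np.round([x['location'][1]*560,x['location'][0]*420]),atz(n,x['location'],z).round(4)) for x in viewer.spot_point(n,q)[:2]])
c=proj(n,[.49,-.16,.08]).astype(int); x0=max(c[0]-80,0);y0=max(c[1]-60,0); print(x0,y0)
cv2.imwrite('pics/w2c.png',cv2.resize(im[y0:y0+120,x0:x0+160,::-1],(800,600),interpolation=cv2.INTER_CUBIC))
E
```

```text
time_s: 3.33
tool_pos: [0.3505, -0.1594, 0.3734]
ee_rot: [[-0.984, 0.177, 0.003], [0.177, 0.984, 0.0], [-0.003, 0.001, -1.0]]
contact_force: [-0.6, 0.5, -0.7]
width: 0.0003
finger_force: 0.0
gate_centre [(0.64, array([297., 255.]), array([ 0.4863, -0.156 ,  0.081 ]))]
knob []
marker_pin [(0.74, array([304., 176.]), array([ 0.3717, -0.1276,  0.081 ]))]
blank_plug []
214 197
```

View pics/w2c.png

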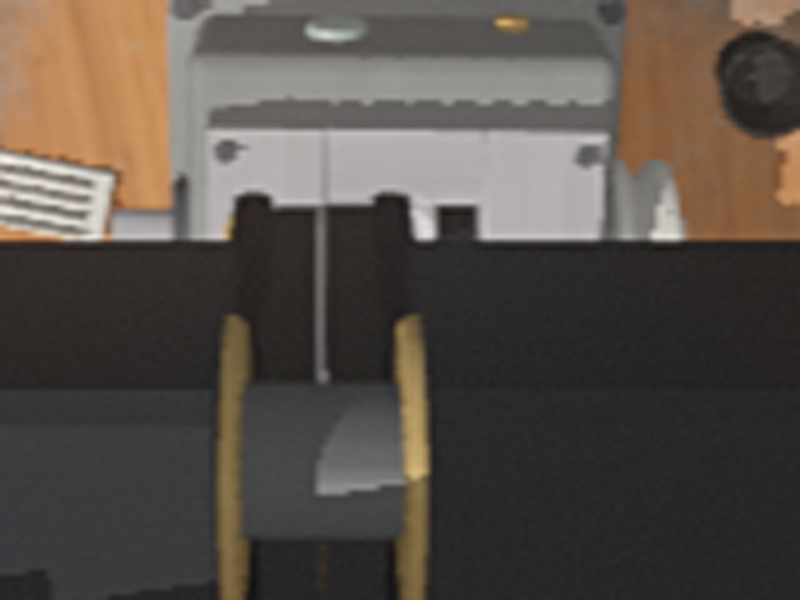

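The gate's near edge is now level, crop px (208,128) to (607,131), with the rest hidden by the gripper. I'll compute the pose from those corners and from a fit of the gate in the top image.

```bash
python3 - <<'E'
from h import *
f=lambda u,v:((197+v*.2)/420,(214+u*.2)/560)
a=atz('wrist',f(607,131),.081);b=atz('wrist',f(208,128),.081); print(a,b,np.linalg.norm(a-b))
y=(a-b)[:2];y/=np.hypot(*y);x=np.array([y[1],-y[0]]);print('yaw',np.arctan2(x[1],x[0]),'centre',(a+b)[:2]/2+.05*x)
im=cap('top','t2.png')
print([(r['conf'],atz('top',r['location'],.081).round(4)) for r in viewer.spot_point('top','gate_centre')])
cv2.imwrite('pics/t2c.png',cv2.resize(im[135:255,255:415,::-1],(800,600),interpolation=cv2.INTER_CUBIC))
im=cap('scene','s2.png'); c=im[155:275,240:400,::-1]
cv2.imwrite('pics/s2c.png',cv2.resize(c,(800,600),interpolation=cv2.INTER_CUBIC))
E
```

```text
[ 0.44768743 -0.09336763  0.081     ] [ 0.42678795 -0.20543579  0.081     ] 0.11400026388291758
yaw -0.1843711181634805 centre [ 0.48639027 -0.15856812]
[]
```

View pics/t2c.png

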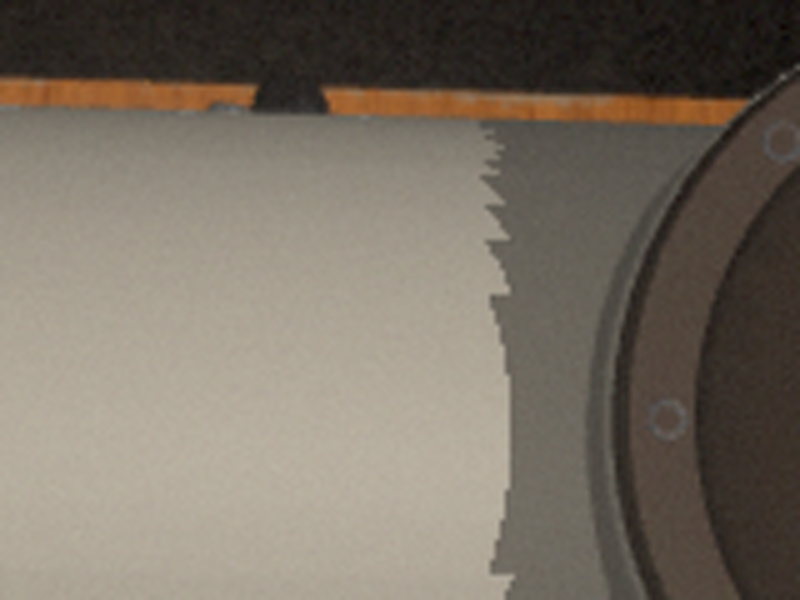

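View pics/s2c.png

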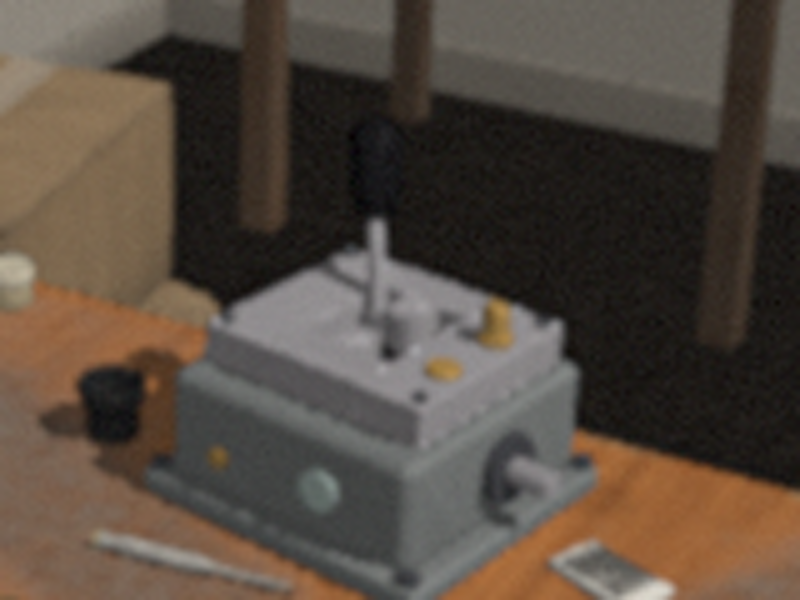

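The scene crop clearly shows the tall pin at (497,325) beside the far right slot and the flat plug at (444,369) beside the near right slot. The target is therefore the far right slot. Next I'll triangulate the knob.

```bash
cat >> h.py <<'E'
C=np.array([.4875,-.158]); YAW=-.184; X=np.array([np.cos(YAW),np.sin(YAW)]); Y=np.array([-X[1],X[0]])
def W(x,y): return (C+x/1000*X+y/1000*Y).round(4)
def loc(p): d=np.array(p[:2])-C; return np.round([d@X*1000,d@Y*1000],1)
def lever(f,s,L=.118):
    p=C+L*np.sin(f)*X-L*np.sin(s)*np.cos(f)*Y; return np.r_[p,.025+L*np.cos(s)*np.cos(f)]
E
python3 - <<'E'
from h import *
from scipy.optimize import least_squares as ls
r=ls(lambda p:np.r_[proj('top',lever(*p))-[313.5,161.5],proj('scene',lever(*p))-[314.5,187.5]],[.3,-.3]);print(r.x,r.fun)
for c,q in (('top',[313.5,161.5]),('scene',[314.5,187.5])): 
  r=ls(lambda p:proj(c,lever(*p))-q,[.3,-.3]);print(c,r.x,lever(*r.x),loc(lever(*r.x)))
for p in [(95,31)]: print(W(*p))
s=read_state();print(s['tool_pos'],loc(s['tool_pos']))
E
```

```text
[ 0.27831463 -0.27884673] [ 0.51605793 -0.32896196 -0.7885168   0.76459207]
top [ 0.27192138 -0.2849281 ] [ 0.52450341 -0.13238822  0.13408155] [31.7 31.9]
scene [ 0.30734785 -0.28455039] [ 0.52837293 -0.13349117  0.13294777] [35.7 31.6]
[ 0.5866 -0.1449]
[ 0.35143704 -0.15882173  0.37204035] [-133.6  -25.7]
```

```bash
python3 -m handwheel '[[[0.98,0.08,-0.3],[0,0,0]],[[0.98,0.08,-0.3],[0,0,0]],[[0.98,0.08,-0.3],[0,0,0]],[[0.98,0.08,-0.3],[0,0,0]],[[0.98,0.08,-0.3],[0,0,0]],[[0.98,0.08,-0.3],[0,0,0]],[[0.98,0.08,-0.3],[0,0,0]],[[0.98,0.08,-0.3],[0,0,0]],[[0.98,0.08,-0.3],[0,0,0]],[[0,0,0],[0,0,0]],[[0,0,0],[0,0,0]]]' 0
python3 -m handwheel '[[[0,0,-0.8],[0,0,0]],[[0,0,-0.8],[0,0,0]],[[0,0,-0.8],[0,0,0]],[[0,0,-0.8],[0,0,0]],[[0,0,-0.8],[0,0,0]],[[0,0,-0.8],[0,0,0]],[[0,0,-0.8],[0,0,0]],[[0,0,-0.8],[0,0,0]],[[0,0,-0.8],[0,0,0]],[[0,0,0],[0,0,0]],[[0,0,0],[0,0,0]]]' 0
python3 - <<'E'
from h import *
s=read_state();print(s['tool_pos'],loc(s['tool_pos']),s['contact_force'])
im=cap('scene','s3.png'); 
cv2.imwrite('pics/s3c.png',cv2.resize(im[125:245,240:400,::-1],(800,600),interpolation=cv2.INTER_CUBIC))
E
```

```text
time_s: 4.65
tool_pos: [0.5723, -0.1406, 0.3028]
ee_rot: [[-0.985, 0.175, -0.004], [0.175, 0.985, -0.0], [0.004, -0.001, -1.0]]
contact_force: [0.5, 0.8, 0.8]
width: 0.0004
finger_force: 0.0
time_s: 5.57
tool_pos: [0.571, -0.1411, 0.1252]
ee_rot: [[-0.985, 0.175, -0.001], [0.175, 0.985, -0.0], [0.001, -0.001, -1.0]]
contact_force: [0.9, -0.3, 0.3]
width: 0.0002
finger_force: 0.0
[ 0.57101081 -0.14106033  0.12517245] [79.  31.9] [ 0.92016398 -0.29322164  0.31005546]
```

View pics/s3c.png

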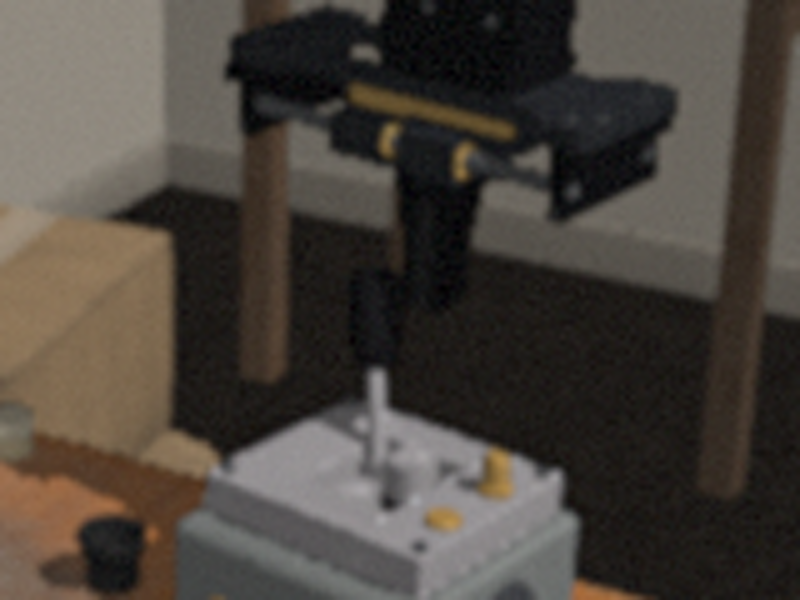

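The fingers stand behind the knob (crop px 435,290 against the knob at 375,315), clear of it. I'll pull along the lane to the channel.

```bash
python3 -m handwheel '[[[-0.32,0.06,0],[0,0,0]],[[-0.32,0.06,0],[0,0,0]],[[-0.32,0.06,0],[0,0,0]],[[-0.32,0.06,0],[0,0,0]],[[-0.32,0.06,0],[0,0,0]],[[-0.32,0.06,0],[0,0,0]]]' 0
python3 -m handwheel '[[[-0.32,0.06,0],[0,0,0]],[[0,0,0],[0,0,0]],[[0,0,0],[0,0,0]]]' 0
cat > k.py <<'E'
from h import *
from scipy.optimize import least_squares as ls
import sys
s=read_state();print(s['tool_pos'].round(4),loc(s['tool_pos']),s['contact_force'].round(1))
for c in('scene','top','wrist'):
    cap(c,f"{c}_{s['time_s']:.2f}.png")
    for x in viewer.spot_point(c,'knob')[:1]:
        q=np.array([x['location'][1]*560,x['location'][0]*420]); r=ls(lambda p:proj(c,lever(*p))-q,[.0,.0]); print(c,round(x['conf'],2),q.round(),r.x.round(3))
E
python3 k.py
```

```text
time_s: 6.12
tool_pos: [0.5237, -0.1315, 0.1261]
ee_rot: [[-0.985, 0.175, 0.003], [0.175, 0.985, -0.0], [-0.003, 0.001, -1.0]]
contact_force: [2.8, 0.4, 2.6]
width: 0.0005
finger_force: 1.2
time_s: 6.37
tool_pos: [0.5141, -0.1303, 0.1247]
ee_rot: [[-0.984, 0.176, -0.003], [0.176, 0.984, 0.0], [0.003, -0.0, -1.0]]
contact_force: [0.1, -0.2, -0.4]
width: 0.0001
finger_force: 0.0
[ 0.5141 -0.1303  0.1247] [21.1 32.1] [ 0.1 -0.2 -0.4]
scene 0.74 [304. 192.] [-0.06  -0.216]
top 0.45 [312. 181.] [-0.019 -0.24 ]
wrist 0.79 [282. 219.] [-0.023 -0.284]
```

```bash
python3 -m handwheel '[[[0.55,-0.1,0],[0,0,0]],[[0,0,0],[0,0,0]],[[0.12,0.66,0],[0,0,0]],[[0.12,0.66,0],[0,0,0]],[[0.12,0.66,0],[0,0,0]],[[0,0,0],[0,0,0]],[[-0.48,0.09,0],[0,0,0]],[[-0.48,0.09,0],[0,0,0]],[[-0.48,0.09,0],[0,0,0]],[[0,0,0],[0,0,0]],[[0,0,0],[0,0,0]]]' 0
python3 k.py
```

```text
time_s: 7.58
tool_pos: [0.5021, -0.0769, 0.1252]
ee_rot: [[-0.985, 0.175, 0.0], [0.175, 0.985, -0.0], [-0.0, -0.0, -1.0]]
contact_force: [-0.3, 0.5, 0.2]
width: 0.0001
finger_force: 0.0
[ 0.5021 -0.0769  0.1252] [-0.5 82.4] [-0.3  0.5  0.2]
scene 0.78 [303. 190.] [ 0.074 -0.36 ]
top 0.62 [309. 181.] [-0.028 -0.275]
```

```bash
python3 -m handwheel '[[[-0.06,-0.315,0],[0,0,0]],[[-0.06,-0.315,0],[0,0,0]],[[-0.06,-0.315,0],[0,0,0]],[[-0.06,-0.315,0],[0,0,0]],[[-0.06,-0.315,0],[0,0,0]],[[-0.06,-0.315,0],[0,0,0]]]' 0
python3 k.py
```

```text
time_s: 8.38
tool_pos: [0.4939, -0.1246, 0.1256]
ee_rot: [[-0.984, 0.176, 0.002], [0.176, 0.984, 0.0], [-0.002, 0.0, -1.0]]
contact_force: [0.3, 2.5, 2.0]
width: 0.0003
finger_force: 1.4
[ 0.4939 -0.1246  0.1256] [ 0.2 34. ] [0.3 2.5 2. ]
scene 0.87 [312. 192.] [-0.007 -0.081]
```

```bash
python3 -m handwheel '[[[-0.06,-0.315,0],[0,0,0]],[[-0.06,-0.315,0],[0,0,0]],[[-0.06,-0.315,0],[0,0,0]],[[-0.06,-0.315,0],[0,0,0]],[[0,0,0],[0,0,0]]]' 0
python3 k.py
```

```text
time_s: 9.1
tool_pos: [0.487, -0.1567, 0.1249]
ee_rot: [[-0.984, 0.177, -0.0], [0.177, 0.984, -0.0], [0.0, -0.0, -1.0]]
contact_force: [1.0, 0.5, 0.2]
width: 0.0004
finger_force: 0.2
[ 0.487  -0.1567  0.1249] [-0.7  1.2] [1.  0.5 0.2]
scene 0.65 [319. 195.] [-0.02   0.093]
```

```bash
python3 -m handwheel '[[[-0.03,-0.16,0],[0,0,0]],[[-0.03,-0.16,0],[0,0,0]],[[0,0,0],[0,0,0]]]' 0
python3 -m handwheel '[[[-0.03,-0.16,0],[0,0,0]],[[0,0,0],[0,0,0]]]' 0
python3 k.py
```

```text
time_s: 9.65
tool_pos: [0.4857, -0.1634, 0.1247]
ee_rot: [[-0.984, 0.176, -0.0], [0.176, 0.984, 0.0], [0.0, 0.0, -1.0]]
contact_force: [0.2, 1.3, -2.5]
width: 0.0002
finger_force: 0.8
time_s: 9.82
tool_pos: [0.4849, -0.1676, 0.1248]
ee_rot: [[-0.984, 0.176, -0.0], [0.176, 0.984, 0.0], [0.0, 0.0, -1.0]]
contact_force: [0.1, 1.8, -2.6]
width: 0.0003
finger_force: 0.9
[ 0.4849 -0.1676  0.1248] [-0.8 -9.9] [ 0.1  1.8 -2.6]
scene 0.72 [329. 197.] [0.079 0.228]
```

```bash
python3 -m handwheel '[[[-0.03,-0.16,0],[0,0,0]],[[0,0,0],[0,0,0]]]' 0
python3 -m handwheel '[[[-0.02,-0.08,0],[0,0,0]],[[0,0,0],[0,0,0]]]' 0
python3 - <<'E'
from h import *
s=read_state();print(loc(s['tool_pos']))
im=cap('scene','s4.png'); cv2.imwrite('pics/s4c.png',cv2.resize(im[140:260,250:410,::-1],(800,600),interpolation=cv2.INTER_CUBIC))
E
```

```text
time_s: 10.28
tool_pos: [0.4843, -0.1715, 0.125]
ee_rot: [[-0.984, 0.176, -0.0], [0.176, 0.984, 0.0], [0.0, 0.0, -1.0]]
contact_force: [0.0, 1.5, -0.9]
width: 0.0008
finger_force: 1.0
time_s: 10.45
tool_pos: [0.4839, -0.1735, 0.125]
ee_rot: [[-0.984, 0.176, 0.0], [0.176, 0.984, 0.0], [-0.0, 0.0, -1.0]]
contact_force: [1.5, 1.7, -1.5]
width: 0.0005
finger_force: 1.0
[ -0.7 -15.9]
```

View pics/s4c.png

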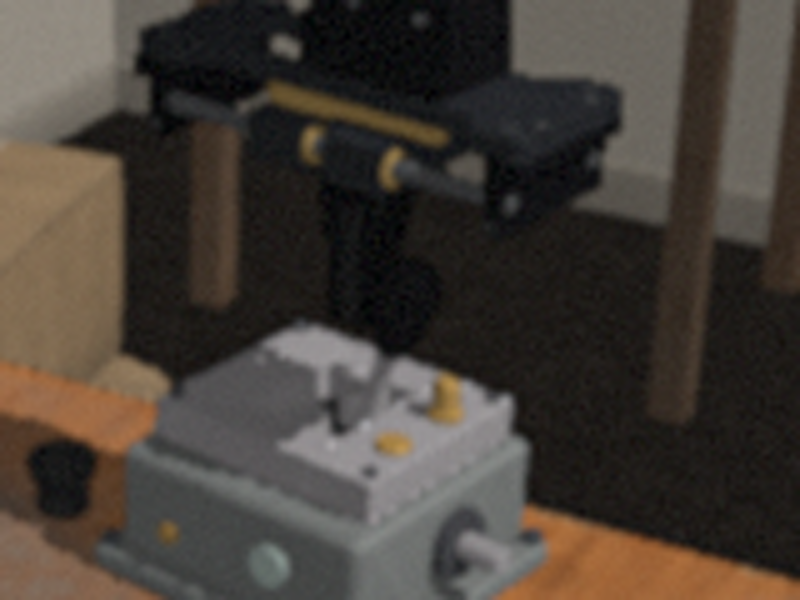

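```bash
python3 -m handwheel '[[[-0.02,-0.1,0],[0,0,0]],[[0,0,0],[0,0,0]]]' 0
python3 -m handwheel '[[[-0.02,-0.1,0],[0,0,0]],[[0,0,0],[0,0,0]]]' 0; python3 k.py
```

```text
time_s: 10.67
tool_pos: [0.4834, -0.176, 0.1251]
ee_rot: [[-0.984, 0.176, 0.0], [0.176, 0.984, -0.0], [-0.0, 0.0, -1.0]]
contact_force: [-0.6, 2.4, -0.7]
width: 0.0007
finger_force: 1.0
time_s: 10.83
tool_pos: [0.4829, -0.1785, 0.125]
ee_rot: [[-0.984, 0.176, 0.0], [0.176, 0.984, 0.0], [-0.0, 0.0, -1.0]]
contact_force: [0.1, 2.2, -1.0]
width: 0.0007
finger_force: 1.2
[ 0.4829 -0.1785  0.125 ] [ -0.8 -21. ] [ 0.1  2.2 -1. ]
scene 0.66 [326. 229.] [-0.48   0.717]
```

```bash
python3 -m handwheel '[[[-0.02,-0.1,0],[0,0,0]],[[0,0,0],[0,0,0]]]' 0 | grep -E 'pos|contact'
python3 -m handwheel '[[[-0.02,-0.1,0],[0,0,0]],[[0,0,0],[0,0,0]]]' 0| grep -E 'pos|contact'; python3 - <<'E'
from h import *
im=cap('scene','s5.png'); cv2.imwrite('pics/s5c.png',cv2.resize(im[155:245,265:385,::-1],(800,600),interpolation=cv2.INTER_CUBIC))
E
```

```text
tool_pos: [0.4827, -0.1799, 0.1248]
contact_force: [1.4, 7.2, -1.6]
tool_pos: [0.4826, -0.181, 0.1246]
contact_force: [1.9, 13.7, -1.3]
```

View pics/s5c.png

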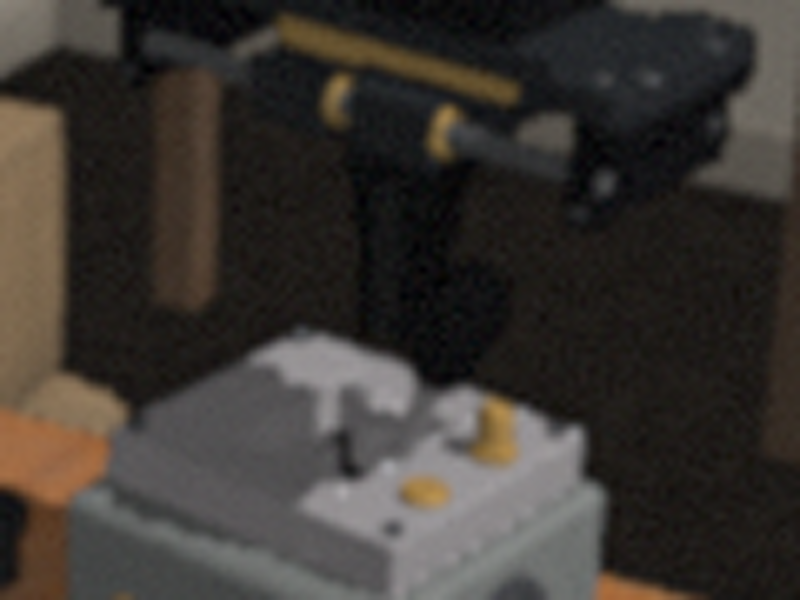

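Resistance of 13.7 N shows the lever is against the right lane wall. I'll back off, go round to the near side, and push it to the far end.

```bash
python3 -m handwheel '[[[0.09,0.47,0],[0,0,0]],[[0.09,0.47,0],[0,0,0]],[[0,0,0],[0,0,0]],[[-0.66,0.12,0],[0,0,0]],[[-0.66,0.12,0],[0,0,0]],[[-0.66,0.12,0],[0,0,0]],[[0,0,0],[0,0,0]],[[-0.13,-0.69,0],[0,0,0]],[[-0.13,-0.69,0],[0,0,0]],[[0,0,0],[0,0,0]],[[0,0,0],[0,0,0]]]' 0|grep -E 'pos|contact'
python3 k.py
```

```text
tool_pos: [0.4308, -0.186, 0.1253]
contact_force: [-0.1, 0.2, -0.3]
[ 0.4308 -0.186   0.1253] [-50.6 -37.9] [-0.1  0.2 -0.3]
scene 0.66 [333. 204.] [-0.01   0.403]
wrist 0.44 [264. 341.] [-0.048  0.388]
```

```bash
python3 -m handwheel '[[[0.315,-0.06,-0.14],[0,0,0]],[[0.315,-0.06,-0.14],[0,0,0]],[[0.315,-0.06,0],[0,0,0]],[[0.315,-0.06,0],[0,0,0]],[[0.315,-0.06,0],[0,0,0]],[[0.315,-0.06,0],[0,0,0]]]' 0|grep -E 'pos|contact'
python3 -m handwheel '[[[0.315,-0.06,0],[0,0,0]],[[0.315,-0.06,0],[0,0,0]],[[0,0,0],[0,0,0]]]' 0|grep -E 'pos|contact'
python3 k.py
```

```text
tool_pos: [0.4776, -0.1945, 0.1175]
contact_force: [-2.7, 0.4, -1.0]
tool_pos: [0.4951, -0.1976, 0.1176]
contact_force: [-1.2, -0.6, -0.6]
[ 0.4951 -0.1976  0.1176] [ 14.7 -37.5] [-1.2 -0.6 -0.6]
scene 0.7 [343. 197.] [0.451 0.324]
wrist 0.89 [267. 308.] [0.335 0.402]
```

Moving freely; I'll continue in small steps to the stop.

```bash
for i in 1; do python3 -m handwheel '[[[0.16,-0.03,0],[0,0,0]],[[0,0,0],[0,0,0]]]' 0|grep -E 'pos|contact'; done
python3 -m handwheel '[[[0.1,-0.02,0],[0,0,0]],[[0,0,0],[0,0,0]]]' 0|grep -E 'pos|contact'
python3 -m handwheel '[[[0.1,-0.02,0],[0,0,0]],[[0,0,0],[0,0,0]]]' 0|grep -E 'pos|contact'
python3 k.py
```

```text
tool_pos: [0.4973, -0.1979, 0.1181]
contact_force: [-2.0, 0.3, 0.1]
tool_pos: [0.4997, -0.1984, 0.1177]
contact_force: [-2.5, 0.8, 0.1]
tool_pos: [0.5022, -0.199, 0.1177]
contact_force: [-1.7, 0.9, -2.3]
[ 0.5022 -0.199   0.1177] [ 22.  -37.7] [-1.7  0.9 -2.3]
scene 0.47 [345. 200.] [0.371 0.405]
wrist 0.81 [271. 305.] [0.402 0.394]
```

```bash
python3 -m handwheel '[[[0.1,-0.02,0],[0,0,0]],[[0,0,0],[0,0,0]]]' 0|grep -E 'pos|contact'
python3 -m handwheel '[[[0.1,-0.02,0],[0,0,0]],[[0,0,0],[0,0,0]]]' 0|grep -E 'pos|contact'
python3 -m handwheel '[[[0.1,-0.02,0],[0,0,0]],[[0,0,0],[0,0,0]]]' 0|grep -E 'pos|contact'
python3 k.py
```

```text
tool_pos: [0.5053, -0.1997, 0.1181]
contact_force: [-2.8, 0.6, -1.1]
tool_pos: [0.5075, -0.2002, 0.118]
contact_force: [-2.4, 1.0, 0.2]
tool_pos: [0.5085, -0.2004, 0.1176]
contact_force: [-5.4, 1.4, 0.5]
[ 0.5085 -0.2004  0.1176] [ 28.5 -37.9] [-5.4  1.4  0.5]
scene 0.57 [349. 199.] [0.643 0.368]
wrist 0.56 [272. 300.] [0.443 0.398]
```

Resistance is rising; one or two more nudges to seat it.

```bash
python3 -m handwheel '[[[0.1,-0.02,0],[0,0,0]],[[0,0,0],[0,0,0]]]' 0|grep -E 'pos|contact'
python3 -m handwheel '[[[0.1,-0.02,0],[0,0,0]],[[0,0,0],[0,0,0]],[[0,0,0],[0,0,0]]]' 0|grep -E 'pos|contact'
```

```text
tool_pos: [0.5092, -0.2007, 0.1173]
contact_force: [-7.8, 2.9, 2.3]
tool_pos: [0.5098, -0.2008, 0.1171]
contact_force: [-10.5, 4.0, 4.4]
```

It is home against the end stop at about 11 N. I'll retreat toward the robot, then up and away, and check.

```bash
python3 -m handwheel '[[[-0.4,0.07,0],[0,0,0]],[[-0.6,0.11,0],[0,0,0]],[[-0.6,0.11,0],[0,0,0]],[[-0.6,0.11,0],[0,0,0]],[[0,0,0.8],[0,0,0]],[[0,0,0.8],[0,0,0]],[[0,0,0.8],[0,0,0]],[[0,0,0.8],[0,0,0]],[[0,0,0.8],[0,0,0]],[[0,0,0.8],[0,0,0]],[[0,0,0.8],[0,0,0]],[[0,-0.5,0.5],[0,0,0]]]' 0|grep -E 'pos|contact'
python3 -m handwheel '[[[-0.2,-1,0],[0,0,0]],[[-0.3,-1,0],[0,0,0]],[[-0.5,-1,0],[0,0,0]],[[-0.5,-1,0],[0,0,0]],[[-0.5,-1,0],[0,0,0]],[[-0.5,-1,0],[0,0,0]],[[-0.5,-1,0],[0,0,0]],[[-0.5,-1,0],[0,0,0]],[[-0.5,-1,0],[0,0,0]],[[-0.5,-1,0],[0,0,0]],[[0,0,0],[0,0,0]],[[0,0,0],[0,0,0]]]' 0|grep -E 'pos|contact'
python3 k.py
python3 - <<'E'
from h import *
a=cap('scene','sf.png')[150:270,250:410,::-1];b=cap('top','tf.png')[120:240,240:400,::-1]
cv2.imwrite('pics/f.png',cv2.resize(np.hstack([a,b]),(800,300),interpolation=cv2.INTER_CUBIC))
for q,z in(('loupe',0),('driver',0),('dome',0),('pins',0)):
    print(q,[(round(x['conf'],2),atz('top',x['location'],z).round(3)) for x in viewer.spot_point('top',q)[:1]])
E
```

```text
tool_pos: [0.4624, -0.2039, 0.2744]
contact_force: [0.2, -0.0, 0.6]
tool_pos: [0.3477, -0.4559, 0.2711]
contact_force: [0.7, 1.2, -0.5]
[ 0.3477 -0.4559  0.2711] [ -83.  -318.4] [ 0.7  1.2 -0.5]
top 0.9 [357. 158.] [0.49  0.378]
wrist 0.52 [534. 312.] [0.421 0.427]
loupe [(0.72, array([ 0.462, -0.031,  0.   ]))]
driver [(0.61, array([ 0.388, -0.124,  0.   ]))]
dome [(0.82, array([0.45 , 0.132, 0.   ]))]
pins [(0.87, array([ 0.467, -0.278,  0.   ]))]
```

View pics/f.png

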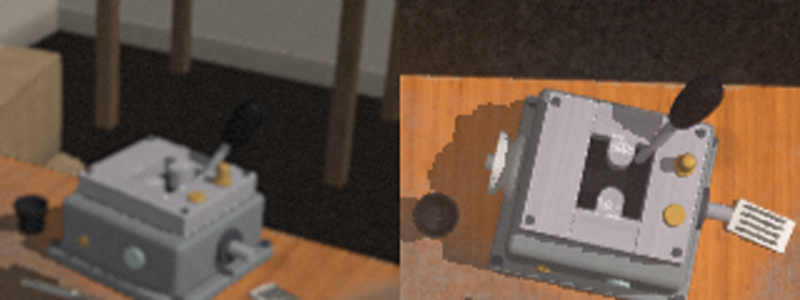

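The lever (knob at px 697,98 in the right half) lies in the far right slot beside the tall pin, with f about 0.45–0.49. The other objects haven't moved and the arm is clear, so I'm handing in.

```bash
python3 -c "
from cell import bot
print(bot.close_job())"
```

```text
the job is handed in; nothing more can be done
None
```

The lever is fully home in the far right slot beside the upright marker pin, pushed only with the outside of the closed fingers; the other things were left where they were, the arm finished clear, and the job is handed in.

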